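# Reset the tripped cut-out of the slide hotplate

## Task

The over-temperature cut-out of the slide hotplate has tripped: switch the hotplate off at its rocker (press the near end, marked with a ring), reach a fingertip into the finger well and push the sunken reset button right down until it latches home, then switch the hotplate on again at the rocker (far end, marked with a bar). Press and touch only; lift nothing, do not shove the hotplate along the bench or turn its dial, and leave the embedding molds on it, the petri dish and the forceps where they are.

Things in the scene. Friction and masses are not known exactly. Their poses are not given: they have to be found in the camera images.
- hotplate: white slide hotplate, 260 x 260 x 70 mm, 3 kg, loose on rubber feet; origin: centre of its underside; z up, -x side is its front, +y its left. Along the front a level grey deck, 74 mm deep, top at z = 66 mm (white rim 67); behind it a bare metal plate, top 70 mm. On the deck's centre line (x = -88 mm): rocker at y = +82, dial at y = +22, finger well at y = -72 mm
- well_mouth (a point): centre of the mouth of the finger well, level with the deck top. The well is a rectangular upright pocket open at the top, 34 mm along the hotplate's x by 58 mm along its y, 18 mm deep; closed gripper fingers go in if their wide side lies along the hotplate's y
- reset_top (a point): centre of the top face of the reset button, a black upright plunger of 20 mm diameter in the middle of the well. Tripped, its top is 9 mm below the deck; home, it is 15 mm below the deck (3 mm above the well's floor)
- reset_button (a joint): travel of the reset button, m: 0 popped up (tripped, as at the start), 0.006 fully down. Over-centre: it resists with about 3 N at first, gives way past half travel, and then stays down by itself
- rocker (a joint): angle of the rocker switch, rad: 0 far end down (on, as at the start), -0.4 near end down (off). The rocker is a black paddle, 42 mm along the hotplate's x by 28 mm along its y, pivoted across its middle, 8 mm above the deck. Over-centre: pressing the raised end down with about 3 N makes it snap over and stay
- rocker_on_end (a point): point on the top face of the rocker, at the far end marked with a bar, 16 mm from the pivot; about 18 mm above the deck when raised, about 12 mm when down
- rocker_off_end (a point): point on the top face of the rocker, at the near end marked with a ring, 16 mm from the pivot; about 18 mm above the deck when raised, about 12 mm when down
- dial (a joint): angle of the temperature dial, rad, 0.4 to 0.8 at the start; to be left as it is. Black round dial, 35 mm diameter, stands 18 mm above the deck; turns stiffly
- mold_a: small metal embedding mold, 34 x 26 x 13 mm, on the metal plate; origin at the centre of its underside; to be left alone
- mold_b: another such mold on the plate; to be left alone
- mold_c: another such mold on the plate; to be left alone
- petri_1: petri dish, 61 mm across and 15 mm high, on the bench to the right of the hotplate; origin at the centre of its underside; to be left alone
- forceps: steel forceps, 116 mm long and 10 mm high, lying on the bench further right; origin at the centre of its underside; to be left alone

How it is judged:
By the outcome, as a careful person would: the job done as asked, in the order asked, and still so for the second after the job is handed in, with the robot touching nothing.
It also fails if it takes over 45 s, if anything falls off the work surface, if the arm or the gripper's body presses on something with over 40 N, if the wrist force passes 120 N, or if a joint passes its speed limit or range.

## Robot

A 6-joint arm with a two-finger parallel gripper is mounted at the origin on a cart in front of the work surface, level with it; the furniture and walls round the work are solid. World frame = base frame: x ahead of the robot, y to its left, z up, the work surface at z = 0. Lengths are in m, angles in rad, forces in N, time in s.
With the tool pointing down it reaches from about 0.275 to 1 m from the base axis. Payload 8.4 kg.
Tool frame: the origin (TCP) lies at the centre of the arm's flange, where the gripper is bolted on; the fingertips stand 173 mm ahead of it and the grasp point (between the pads) lies 155 mm ahead of it; z points along the fingers, y is the direction in which the jaws open and shut (so a half turn about z gives the same grasp; the last joint's range is limited). The gripper opens to 85 mm and grips with 20 to 120 N. Pads are 22 mm wide; open, the fingers measure 114 mm over their backs; the gripper's body (76 mm by 85 mm) begins 54 mm behind the grasp point. The pads swing forward as they close: fully open they stand 13 mm farther back than shut.
Start: joints at [-1.118, 0.353, 1.633, -0, 1.155, -0.002], TCP at [0.275, -0.561, 0.405] pointing down, gripper open.
Joint ranges: [-2.63, 2.63], [-0.92, 2.1], [0.06, 2.66], [-1.3, 4.44], [0, 2.69], [-3.02, 3.02]. Speed limits (rad/s): [2.22, 2.22, 2.79, 3.14, 3.14, 3.14].

## Interface

Orientations are given as [roll, pitch, yaw] about the fixed x, y, z axes, in that order (R = Rz(yaw) Ry(pitch) Rx(roll)).
In Python, from workcell import arm gives the robot as it stands. The module is installed in compiled form; this text tells all that it offers.
- The arm moves only by the tool apply_moves, never from a script. Its arguments are lists of equal length, an entry for each row: "travel": the shift along the tool's x, y, z scaled (see below), a list of three; "twist": the turn, a rotation vector about the tool's x, y, z scaled (see below), a list of three. A call has 1 to 10 rows; each row shifts and turns the commanded pose from where the row before left it, along the tool's axes as they then stand; what a row does not reach is not made up. The controller multiplies each number of a shift by 750 mm and each number of a turn by 180 degrees. A row lasts 1/10 s, in which the tool goes at most 50 mm and 8.59 degrees, less where a joint would pass 70% of its speed; a pose out of reach is approached as far as the arm can. A call with a number of a shift or a turn outside -1 to 1 is refused whole. A call with a gripper value outside its range is refused whole. "claw" is the finger opening in mm, from 0 to 85.4, set as the call begins (left out, the last holds). The fingers move at their own pace and stop on an object; "force" is the grip in N (left out, the last holds). Time passes only in rows, so rows that do not move let the fingers close. It gives the time, the measured TCP pose, the force and the opening at its end, in the units of the state.
- arm.get_obs(): the state, without advancing time (a new reading comes with each control period).
- arm.snapshot(name): name is "scene" or "top"; returns a dict with "pixels" (480x640x3 uint8, blue, green, red), "intrinsics" (3x3 intrinsics, pixels), "R" (3x3) and "t" (3): a world point X has camera coordinates R X + t. Camera axes: x right, y down, z forward; pixel columns grow to the right and rows downward; lengths in m; the calibration is good to about 2 mm. A picture is of the moment at which its call begins. There is no depth.
- arm.finish_job(): hands the job in, once; it reports no verdict.
The state is a dict: "t": time; "qpos": joint angles; "joint_velocities": joint speeds; "joint_torque": joint torques, N m; "ee_pos": TCP position; "tool_rot": TCP orientation; "force": force on the tool from outside, world axes, zero at the start; "wrist_torque": the same for the moment, N m; "finger_gap": finger opening in m.
Only numpy, scipy, OpenCV 4.12 (cv2) and the standard library are available. Lean on these libraries where they do the work, as an engineer would, in place of code of your own. Each camera call takes 0.05 s, during which the arm holds its last target. There are 200 camera calls.

## Working session

There is one attempt and no reset: what is moved stays moved. The work goes in short steps, Python scripts to look and compute and a tool call to move; the robot and the scene stay as the last step left them, time stands still between calls to the robot, and variables do not carry over. Pictures are saved under pics/ and viewed, about 8 in all and at most 12, crops included, and the job is handed in when it is done.

Besides the shell and the picture viewer there is one more tool, called after ">>>" in YAML: its name, and indented under it one key for each argument. apply_moves: Moves the arm, as the interface text tells. Shifts and turns lie within -1 to 1; 1 stands for 750 mm of shift or 180 degrees of turn. Its arguments: {"type":"object","properties":{"travel":{"type":"array"},"twist":{"type":"array"},"claw":{"type":"number"},"force":{"type":"number"}},"required":["travel","twist"]}

```bash
mkdir -p pics; python3 - <<'E'
from workcell import arm
import cv2,pickle
o=arm.get_obs();print(o)
for n in("scene","top"):
    s=arm.snapshot(n);pickle.dump(s,open(n+"0.pkl","wb"));cv2.imwrite(f"pics/{n}0.png",s["pixels"]);print(n,s["intrinsics"],s["R"],s["t"])
E
```

```text
{'t': 0.0, 'qpos': array([-1.11839771e+00,  3.53662927e-01,  1.63411495e+00, -1.03568189e-05,
        1.15519617e+00, -2.39931342e-03]), 'joint_velocities': array([-0.00058597, -0.00136437, -0.00109678,  0.0002189 ,  0.00033401,
        0.00067781]), 'joint_torque': array([ 1.62661243e-03, -6.05239391e+01, -3.42075098e+01,  4.11773053e-04,
        9.22685053e-03, -4.30575665e-05]), 'ee_pos': array([ 0.27445116, -0.56126692,  0.40396049]), 'tool_rot': array([-3.14021124e+00,  6.15497080e-06,  4.54802125e-01]), 'force': array([-0.0566939 , -0.28747758,  0.39807742]), 'wrist_torque': array([-0.00455523,  0.00812939, -0.04562162]), 'finger_gap': 0.08515496507948009}
scene [[443.65595516   0.         319.90009798]
 [  0.         443.65595516 242.33157061]
 [  0.           0.           1.        ]] [[ 0.64875576 -0.76094182 -0.00913895]
 [-0.4061161  -0.33603612 -0.84979376]
 [ 0.64357259  0.55502007 -0.52703609]] [-0.39192414  0.29723425  0.80007151]
top [[528.83508945   0.         314.48665269]
 [  0.         528.83508945 235.90611007]
 [  0.           0.           1.        ]] [[ 0.0210389  -0.99963855 -0.01673737]
 [-0.98946917 -0.01842107 -0.14356679]
 [ 0.14320657  0.0195816  -0.98949908]] [-0.02610114  0.57289289  1.18968469]
```

View pics/scene0.png

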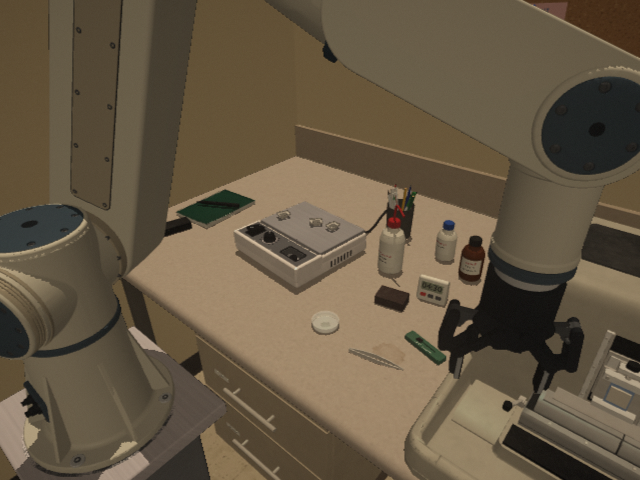

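View pics/top0.png

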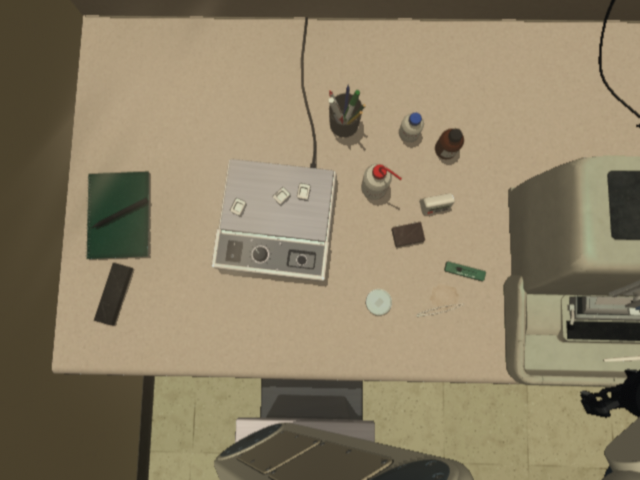

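The scene view shows the hotplate with its deck at about (270,242). In the top view the rocker is at (233,250), the dial at (261,254) and the well at (301,259). I'll enlarge both for exact pixels.

```bash
python3 - <<'E'
import cv2,pickle,numpy as np
a=pickle.load(open("top0.pkl","rb"))["pixels"][150:290,205:345]
b=pickle.load(open("scene0.pkl","rb"))["pixels"][195:300,230:370]
f=lambda i:cv2.resize(i,None,fx=5.6,fy=5.6,interpolation=cv2.INTER_CUBIC)
cv2.imwrite("pics/tc.png",f(a)[180:]);cv2.imwrite("pics/sc.png",f(b))
E
```

```text
(no output)
```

View pics/tc.png

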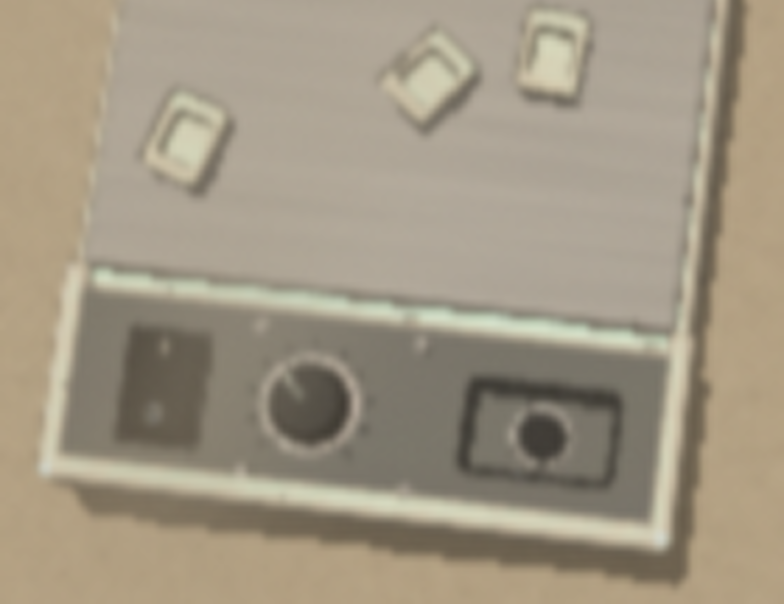

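View pics/sc.png

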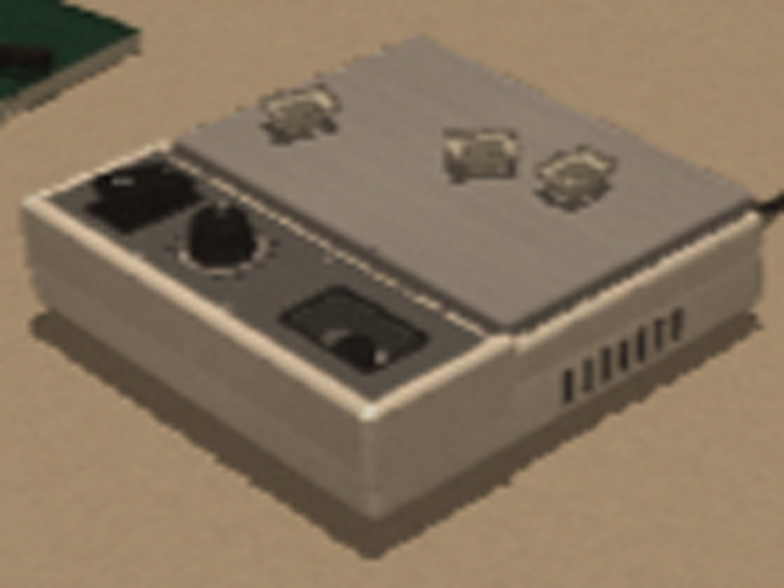

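The top crop gives well corners at (470,378), (622,393), (610,488) and (460,470), with the front rim corners at (45,470) and (665,545). The same features are clear in the scene crop, so I'll fit the hotplate pose from both views.

```bash
cat > fit.py <<'E'
import pickle,numpy as np
from scipy.optimize import least_squares
C={n:pickle.load(open(n+"0.pkl","rb")) for n in("top","scene")}
for c in C.values(): c.pop("pixels")
W=[(-71,-43),(-71,-101),(-105,-101),(-105,-43)] # FL FR NR NL
P=[(x,y,66) for x,y in W]+[(-130,130,67),(-130,-130,67),(-88,22,66)]
top=np.array([(470,378),(622,393),(610,488),(460,470),(45,470),(665,545),(310,402)])
sc=np.array([(345,286),(429,338),(373,373),(282,317),(25,200),(370,410),(222,246)])
px={"top":(top+[0,180]+.5)/5.6+[205,150]-.5,"scene":(sc+.5)/5.6+[230,195]-.5}
P=np.array(P)/1e3
def world(p,q):
    c,s=np.cos(q[3]),np.sin(q[3]); return p@np.array([[c,s,0],[-s,c,0],[0,0,1]])+q[:3]
def proj(n,X):
    c=C[n];Y=(X@np.array(c["R"]).T+c["t"])@c["intrinsics"].T;return Y[:,:2]/Y[:,2:]
res=lambda q:np.concatenate([(proj(n,world(P,q))-px[n]).ravel() for n in C])
r=least_squares(res,[.6,.1,0,0],loss="soft_l1");q=r.x
if __name__=="__main__":
    print(q);print(np.round(res(q).reshape(2,-1,2),1).tolist())
    for k,p in dict(off=(-104,82,84),on=(-72,82,84),pivot=(-88,82,74),well=(-88,-72,66),dial=(-88,22,84)).items(): print(k,world(np.array([p])/1e3,q)[0].round(4))
E
python3 fit.py
```

```text
[ 6.12936153e-01  7.63477012e-02 -5.42655591e-04 -1.01807976e-01]
[[[1.1, 0.1], [-0.8, 0.5], [-0.5, -1.7], [0.9, -1.6], [-2.0, 0.1], [1.1, 0.7], [0.3, -0.3]], [[-0.5, 0.4], [-0.2, -0.0], [-0.6, -0.9], [0.5, -0.1], [-1.2, -0.7], [0.0, 1.3], [0.5, 0.5]]]
off [0.5178 0.1685 0.0835]
on [0.5496 0.1652 0.0835]
pivot [0.5337 0.1669 0.0735]
well [0.5181 0.0137 0.0655]
dial [0.5276 0.1072 0.0835]
```

>>> apply_moves:
  travel:
    - [0.028, -0.0575, 0]
    - [0.028, -0.0575, 0]
    - [0.028, -0.0575, 0]
    - [0.028, -0.0575, 0]
    - [0.028, -0.0575, 0]
    - [0.0476, -0.0373, 0]
    - [0.0476, -0.0373, 0]
    - [0.0476, -0.0373, 0]
    - [0.0476, -0.0373, 0]
    - [0.0476, -0.0373, 0]
  twist:
    - [0, 0, 0]
    - [0, 0, 0]
    - [0, 0, 0]
    - [0, 0, 0]
    - [0, 0, 0]
    - [0, 0, 0]
    - [0, 0, 0]
    - [0, 0, 0]
    - [0, 0, 0]
    - [0, 0, 0]
  claw: 0
  force: 40

```text
t: 1.1
ee_pos: [0.3733, -0.1158, 0.4048]
tool_rot: [3.141, -0.0, 0.455]
force: [0.7, 0.0, 0.1]
finger_gap: -0.0001
```

>>> apply_moves:
  travel:
    - [0.0476, -0.0373, 0]
    - [0.0476, -0.0373, 0]
    - [0.0476, -0.0373, 0]
    - [0.0476, -0.0373, 0]
    - [0.0476, -0.0373, 0]
    - [0.0476, -0.0373, 0]
    - [0, 0, 0]
    - [0, 0, 0]
    - [0, 0, 0]
    - [0, 0, 0]
  twist:
    - [0, 0, 0]
    - [0, 0, 0]
    - [0, 0, 0]
    - [0, 0, 0]
    - [0, 0, 0]
    - [0, 0, 0]
    - [0, 0, 0.0443]
    - [0, 0, 0.0443]
    - [0, 0, 0.0443]
    - [0, 0, 0.0443]

```text
t: 2.1
ee_pos: [0.4916, 0.1275, 0.4043]
tool_rot: [3.141, 0.001, -0.107]
force: [-0.6, -0.7, -0.1]
finger_gap: 0.0
```

>>> apply_moves:
  travel:
    - [0.021, -0.058, 0]
    - [0, 0, 0.055]
    - [0, 0, 0.055]
    - [0, 0, 0.055]
    - [0, 0, 0]
    - [0, 0, 0]
  twist:
    - [0, 0, 0]
    - [0, 0, 0]
    - [0, 0, 0]
    - [0, 0, 0]
    - [0, 0, 0]
    - [0, 0, 0]

```text
t: 2.7
ee_pos: [0.5119, 0.169, 0.2811]
tool_rot: [3.141, 0.002, -0.102]
force: [1.3, 0.7, 0.6]
finger_gap: 0.0
```

```bash
cat > look.py <<'E'
import sys,cv2,numpy as np
from workcell import arm
o=arm.get_obs();print(o["t"],o["ee_pos"].round(4),o["tool_rot"].round(4),o["force"].round(2))
f=lambda i,w:cv2.resize(i,(390,390*w//100),interpolation=cv2.INTER_CUBIC)
t=arm.snapshot("top")["pixels"][205:305,205:335];s=arm.snapshot("scene")["pixels"][170:290,220:350]
cv2.imwrite(sys.argv[1],np.hstack([cv2.resize(t,(390,300),interpolation=2),cv2.resize(s[20:120],(390,300),interpolation=2)]))
E
python3 look.py pics/l1.png
```

```text
2.7 [0.5119 0.169  0.2811] [ 3.1409e+00  1.7000e-03 -1.0190e-01] [1.35 0.69 0.62]
```

View pics/l1.png

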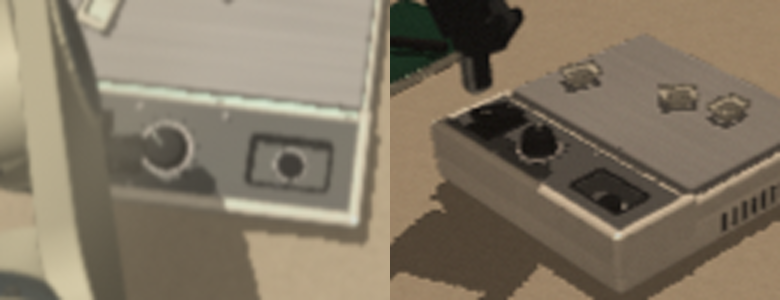

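The fingertips, at (478,88) in the right panel, hang over the rocker's near end. Pressing now.

>>> apply_moves:
  travel:
    - [0, 0, 0.0135]
    - [0, 0, 0.0135]
    - [0, 0, 0.0027]
    - [0, 0, 0.0027]
    - [0, 0, 0.0027]
    - [0, 0, 0]
  twist:
    - [0, 0, 0]
    - [0, 0, 0]
    - [0, 0, 0]
    - [0, 0, 0]
    - [0, 0, 0]
    - [0, 0, 0]

```text
t: 3.4
ee_pos: [0.5119, 0.169, 0.2544]
tool_rot: [3.142, -0.0, -0.102]
force: [0.0, 0.7, 0.1]
finger_gap: -0.0001
```

>>> apply_moves:
  travel:
    - [0, 0, 0.0027]
    - [0, 0, 0]
  twist:
    - [0, 0, 0]
    - [0, 0, 0]

```text
t: 3.6
ee_pos: [0.5121, 0.169, 0.2526]
tool_rot: [-3.141, -0.001, -0.102]
force: [-0.4, -0.1, -0.5]
finger_gap: -0.0003
```

>>> apply_moves:
  travel:
    - [0, 0, 0.0015]
    - [0, 0, 0]
  twist:
    - [0, 0, 0]
    - [0, 0, 0]

```text
t: 3.8
ee_pos: [0.5122, 0.1691, 0.2522]
tool_rot: [-3.141, -0.001, -0.102]
force: [-1.3, -1.3, 8.5]
finger_gap: -0.0001
```

>>> apply_moves:
  travel:
    - [0, 0, 0.0015]
    - [0, 0, 0]
  twist:
    - [0, 0, 0]
    - [0, 0, 0]

```text
t: 4.0
ee_pos: [0.5122, 0.1691, 0.2519]
tool_rot: [-3.141, -0.001, -0.102]
force: [-4.5, -1.9, 19.1]
finger_gap: 0.0
```

The force climbed to 19 N against a hard stop with the tip 13.7 mm above the deck, so the rocker has bottomed in off. Next I'll lift and move over the well.

>>> apply_moves:
  travel:
    - [0, 0, -0.03]
    - [0, 0, -0.04]
    - [0.0074, 0.0513, 0]
    - [0.0074, 0.0513, 0]
    - [0.0074, 0.0513, 0]
    - [0.0074, 0.0513, 0]
    - [0, 0, 0]
    - [0, 0, 0]
  twist:
    - [0, 0, 0]
    - [0, 0, 0]
    - [0, 0, 0]
    - [0, 0, 0]
    - [0, 0, 0]
    - [0, 0, 0]
    - [0, 0, 0]
    - [0, 0, 0]

```text
t: 4.8
ee_pos: [0.5182, 0.0129, 0.3028]
tool_rot: [-3.141, 0.0, -0.104]
force: [0.0, 1.0, -0.1]
finger_gap: 0.0003
```

```bash
python3 look.py pics/l2.png
```

```text
4.8 [0.5182 0.0129 0.3028] [-3.1414e+00  1.0000e-04 -1.0420e-01] [ 0.04  1.01 -0.11]
```

View pics/l2.png

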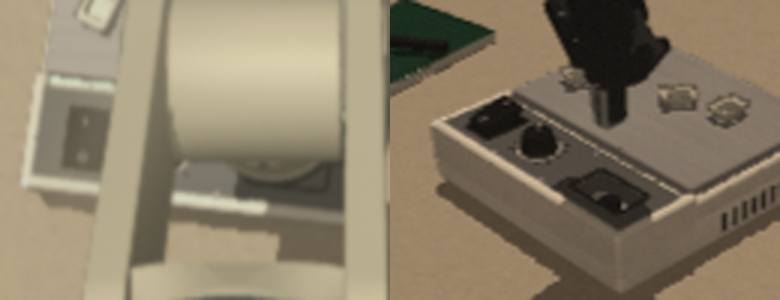

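The rocker now has its near end down, at (495,118) in the right panel, and the hotplate's corner at (617,238) hasn't moved. Entering the well.

>>> apply_moves:
  travel:
    - [0, 0, 0.045]
    - [0, 0, 0.028]
    - [0, 0, 0.008]
    - [0, 0, 0.008]
    - [0, 0, 0]
  twist:
    - [0, 0, 0]
    - [0, 0, 0]
    - [0, 0, 0]
    - [0, 0, 0]
    - [0, 0, 0]

```text
t: 5.4
ee_pos: [0.5184, 0.0142, 0.2361]
tool_rot: [-3.142, 0.0, -0.101]
force: [-1.0, -0.1, -0.2]
finger_gap: -0.0001
```

>>> apply_moves:
  travel:
    - [0, 0, 0.004]
    - [0, 0, 0.004]
    - [0, 0, 0]
  twist:
    - [0, 0, 0]
    - [0, 0, 0]
    - [0, 0, 0]

```text
t: 5.7
ee_pos: [0.5186, 0.0137, 0.2304]
tool_rot: [-3.141, -0.001, -0.102]
force: [0.3, 1.2, 2.5]
finger_gap: 0.0003
```

>>> apply_moves:
  travel:
    - [0, 0, 0.003]
    - [0, 0, 0.003]
    - [0, 0, 0]
  twist:
    - [0, 0, 0]
    - [0, 0, 0]
    - [0, 0, 0]

```text
t: 6.0
ee_pos: [0.518, 0.0135, 0.2252]
tool_rot: [3.141, 0.001, -0.102]
force: [0.4, -0.5, -0.6]
finger_gap: 0.0
```

>>> apply_moves:
  travel:
    - [0, 0, 0.002]
    - [0, 0, 0.001]
    - [0, 0, 0]
  twist:
    - [0, 0, 0]
    - [0, 0, 0]
    - [0, 0, 0]

```text
t: 6.3
ee_pos: [0.5183, 0.0136, 0.2243]
tool_rot: [3.142, 0.0, -0.102]
force: [-5.0, 0.0, 16.0]
finger_gap: -0.0
```

>>> apply_moves:
  travel:
    - [0, 0, 0.001]
    - [0, 0, 0]
  twist:
    - [0, 0, 0]
    - [0, 0, 0]

```text
t: 6.5
ee_pos: [0.5183, 0.0136, 0.2241]
tool_rot: [3.142, 0.0, -0.102]
force: [-7.6, -0.7, 24.2]
finger_gap: -0.0
```

>>> apply_moves:
  travel:
    - [0, 0, -0.02]
    - [0, 0, -0.04]
    - [0, 0, -0.045]
    - [0, 0, 0]
  twist:
    - [0, 0, 0]
    - [0, 0, 0]
    - [0, 0, 0]
    - [0, 0, 0]

```text
t: 6.9
ee_pos: [0.5198, 0.0136, 0.3051]
tool_rot: [-3.141, -0.007, -0.102]
force: [0.6, 0.3, 0.9]
finger_gap: -0.0004
```

>>> apply_moves:
  travel:
    - [0.007, -0.0513, 0]
    - [0.007, -0.0513, 0]
    - [0.007, -0.0513, 0]
    - [0.007, -0.0513, 0]
    - [0, 0, 0]
    - [0, 0, 0]
  twist:
    - [0, 0, 0]
    - [0, 0, 0]
    - [0, 0, 0]
    - [0, 0, 0]
    - [0, 0, 0]
    - [0, 0, 0]

```text
t: 7.5
ee_pos: [0.5545, 0.1652, 0.3004]
tool_rot: [3.141, 0.001, -0.1]
force: [-0.3, -0.5, 0.8]
finger_gap: 0.0003
```

```bash
python3 look.py pics/l3.png
```

```text
7.5 [0.5545 0.1652 0.3004] [ 3.1409e+00  1.2000e-03 -1.0000e-01] [-0.26 -0.47  0.81]
```

View pics/l3.png

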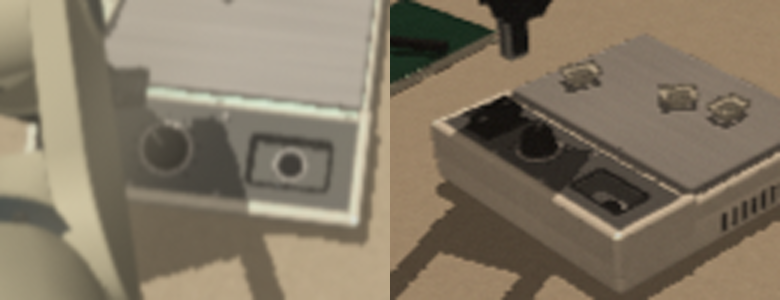

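The hotplate is unmoved and the button shows lower in the well, at (610,205). Pressing the far end now.

>>> apply_moves:
  travel:
    - [0, 0, 0.03]
    - [0, 0, 0.02]
    - [0, 0, 0.004]
    - [0, 0, 0.003]
    - [0, 0, 0.003]
    - [0, 0, 0]
  twist:
    - [0, 0, 0]
    - [0, 0, 0]
    - [0, 0, 0]
    - [0, 0, 0]
    - [0, 0, 0]
    - [0, 0, 0]

```text
t: 8.2
ee_pos: [0.5551, 0.1644, 0.2567]
tool_rot: [-3.141, -0.001, -0.102]
force: [-0.9, -0.3, 0.6]
finger_gap: 0.0
```

>>> apply_moves:
  travel:
    - [0, 0, 0.003]
    - [0, 0, 0.0015]
    - [0, 0, 0]
  twist:
    - [0, 0, 0]
    - [0, 0, 0]
    - [0, 0, 0]

```text
t: 8.5
ee_pos: [0.5547, 0.1647, 0.2529]
tool_rot: [-3.142, 0.0, -0.102]
force: [0.5, 0.0, 0.2]
finger_gap: -0.0002
```

>>> apply_moves:
  travel:
    - [0, 0, 0.0015]
    - [0, 0, 0.0015]
    - [0, 0, 0]
  twist:
    - [0, 0, 0]
    - [0, 0, 0]
    - [0, 0, 0]

```text
t: 8.8
ee_pos: [0.5549, 0.1647, 0.251]
tool_rot: [-3.141, -0.0, -0.102]
force: [-0.9, -0.3, 4.2]
finger_gap: -0.0001
```

>>> apply_moves:
  travel:
    - [0, 0, 0.0015]
    - [0, 0, 0]
  twist:
    - [0, 0, 0]
    - [0, 0, 0]

```text
t: 9.0
ee_pos: [0.5549, 0.1647, 0.2506]
tool_rot: [-3.141, -0.0, -0.102]
force: [-3.3, -1.1, 12.4]
finger_gap: -0.0
```

>>> apply_moves:
  travel:
    - [0, 0, -0.03]
    - [0, 0, -0.05]
    - [0, 0, -0.06]
    - [0, -0.06, -0.02]
    - [0, -0.06, 0]
    - [0, -0.06, 0]
    - [0, -0.06, 0]
    - [0, -0.06, 0]
    - [0, 0, 0]
    - [0, 0, 0]
  twist:
    - [0, 0, 0]
    - [0, 0, 0]
    - [0, 0, 0]
    - [0, 0, 0]
    - [0, 0, 0]
    - [0, 0, 0]
    - [0, 0, 0]
    - [0, 0, 0]
    - [0, 0, 0]
    - [0, 0, 0]

```text
t: 10.0
ee_pos: [0.5773, 0.3894, 0.3689]
tool_rot: [3.141, 0.001, -0.1]
force: [0.1, -0.4, 0.5]
finger_gap: -0.0
```

```bash
python3 look.py pics/l4.png; python3 - <<'E'
import cv2,numpy as np
from workcell import arm
import pickle
for n,(a,b,c,d) in dict(scene=(195,300,230,370),top=(150,290,205,345)).items():
    p=arm.snapshot(n)["pixels"];o=pickle.load(open(n+"0.pkl","rb"))["pixels"]
    D=cv2.absdiff(p,o).max(2)[a:b,c:d];print(n,(D>40).sum())
    cv2.imwrite(f"pics/f_{n}.png",np.hstack([cv2.resize(i[a:b,c:d],(390,390*(b-a)//(d-c)),interpolation=2) for i in(o,p)]))
E
```

```text
10.0 [0.5773 0.3894 0.3689] [ 3.1408e+00  6.0000e-04 -9.9900e-02] [ 0.1  -0.35  0.48]
scene 52
top 91
```

View pics/f_scene.png

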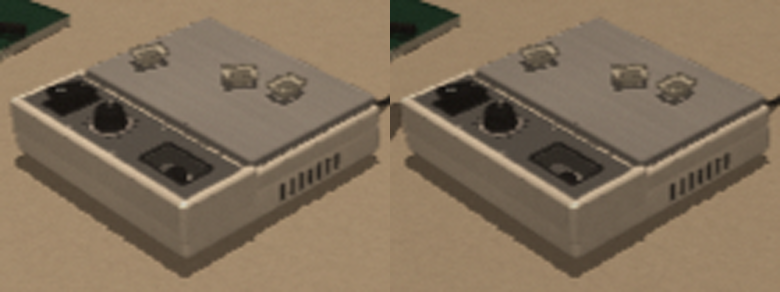

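View pics/f_top.png

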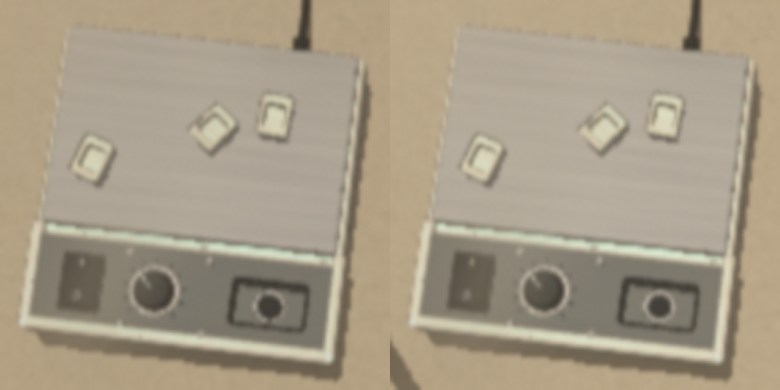

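The before/after pair shows the rocker back as it was at the start (on), the button deeper in the well and still down, and the dial, molds and hotplate in place. Handing in.

```bash
python3 -c "
from workcell import arm
print(arm.finish_job())"
```

```text
the job is handed in; nothing more can be done
None
```

The hotplate is off-reset-on as asked. I pressed the rocker off, pushed the reset button home, then pressed the rocker on, and handed in at about 10 s with the arm clear of everything.

- **Rocker off:** it met a hard stop at 19 N with the tip about 13.7 mm above the deck. The next picture showed it flipped.
- **Reset button:** it resisted with about 2.5 N, gave way, then met a hard stop at 24 N with the tip about 14.5 mm below the deck. The text says 15 mm. The final pictures show it staying down.
- **Rocker on:** it met a hard stop at 12 N, and in the final pictures it looks as it did at the start.
- **Everything else:** the before/after crops show no visible shift of the hotplate, dial or molds. The petri dish and forceps lie outside those crops. I did not recheck them, but I did not work near them.

No check failed. The only disagreement was in the position fit, where the pixel residuals reached up to 2 px, a few millimetres at most.

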